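# Draw the spring bolt and park it in its hold-back notch

### The arm

A 7-joint arm with a two-finger parallel gripper is mounted at the origin on a cart in front of the work surface, level with it; the furniture and walls round the work are solid. World frame = base frame: x ahead of the robot, y to its left, z up, the work surface at z = 0. Lengths are in m, angles in degrees, forces in N, time in s.
With the tool pointing down it reaches from about 0.35 to 0.9 m from the base axis. Payload 8.1 kg.
Tool frame: the origin (TCP) lies midway between the tips of the shut fingers; the grasp point (between the pads) lies 19 mm behind it; z points along the fingers, y is the direction in which the jaws open and shut (so a half turn about z gives the same grasp; the last joint's range is limited). The gripper opens to 92 mm and grips with 3 to 60 N. Pads are 19 mm wide; open, the fingers measure 130 mm over their backs; the gripper's body (75 mm by 190 mm) begins 47 mm behind the grasp point.
Start: joints at [68.491, 24.895, 1.432, 90.138, -0.665, 64.973, -4.303], TCP at [0.168, -0.602, 0.227] pointing down, gripper open.
Joint ranges: [-149.89, 149.89], [-25.12, 119.58], [-72.63, 75.52], [4.76, 147.25], [-75.54, 255.54], [6.69, 114.76], [-157.13, 157.13]. Speed limits (degrees/s): [127.2, 127.2, 172.46, 172.46, 180, 180, 180].

### API

Orientations are given as [roll, pitch, yaw] about the fixed x, y, z axes, in that order (R = Rz(yaw) Ry(pitch) Rx(roll)).
In Python, from cell import ctrl, optics, order gives the robot as it stands.
- The arm moves only by the tool jog_arm, never from a script. Its arguments are lists of equal length, an entry for each row: "xyz": the shift along the tool's x, y, z in units of 25 mm (1.0 is 25 mm), a list of three; "turn": the turn, a rotation vector about the tool's x, y, z in degrees, a list of three; "grip": the finger opening in mm, from 0 to 91.8. A call has 1 to 5 rows; each row is the pose to reach, as a shift and turn from the pose measured when the call began, along the tool's axes at that moment; what a row does not reach only later rows make up. A row lasts 1/12 s, in which the tool goes at most 41.7 mm and 7.16 degrees, less where a joint would pass 70% of its speed; a pose out of reach is approached as far as the arm can. A call with a gripper value outside its range is refused whole. The fingers move at their own pace and stop on an object; "force" is the grip in N (left out, the last holds). Time passes only in rows, so rows that repeat a pose let the fingers close. It gives the time, the measured TCP pose, the force and the opening at its end, in the units of the state.
- ctrl.get_obs(): the state, without advancing time (a new reading comes with each control period).
- optics.capture(name): name is "side" or "top"; returns the picture (400x640x3 uint8, red, green, blue); there is no depth.
- optics.camera_model(name): a dict with "fx", "fy", "cx", "cy" (pixels), "rvec" (rotation vector, rad) and "tvec" (3), from world to camera coordinates, as OpenCV has them. Camera axes: x right, y down, z forward; pixel columns grow to the right and rows downward; lengths in m; the calibration is good to about 2 mm. A picture is of the moment at which its call begins. camera_model takes no time and is no camera call.
- order.hand_in(): hands the job in, once; it reports no verdict.
The state is a dict: "clock": time; "q": joint angles; "qd": joint speeds; "joint_torque": joint torques, N m; "ee_pos": TCP position; "tcp_rot": TCP orientation; "ft_force": force on the tool from outside, world axes, zero at the start; "torque": the same for the moment, N m; "grip_width": finger opening in m.
Only numpy, scipy, OpenCV 4.12 (cv2) and the standard library are available. Lean on these libraries where they do the work, as an engineer would, in place of code of your own. Each camera call takes 0.05 s, during which the arm holds its last target. There are 200 camera calls.

### The job

Free the hinged white leaf of the instrument case: lift the red bolt handle up out of its notch, draw the spring-loaded bolt back, and lower the handle fully into the brass hold-back notch so that the bolt stays drawn when you let go. Draw it gently - do not ram the handle into the notches or the stop - and leave the multimeter, the blue board and the solder reel where they are.

Things in the scene. Friction and masses are not known exactly. Their poses are not given: they have to be found in the camera images.
- case: Low grey instrument case, 90 x 244 x 50 mm, fixed to the desk; green panel and hinged white leaf on top. Origin: centre of the underside; z up; +y is the direction in which the bolt is drawn back; -x is the side over which the red handle sticks out (the case's edge is 40 mm to the -x side of the bolt axis, 66 mm above the desk).
- first_notch (a point): Middle of the first notch, at the bolt axis' height, in a dark 4 mm guide plate fixed on the case, 20 mm to the -x side of the bolt axis. 13 mm wide, open at the top; the handle's 10 mm stem lies in it at the start. From it a flat land, 2 mm higher than the bolt axis, leads along +y to the second notch.
- bracket_rail (a point): Point on the case top, 44 mm along +y from the first notch and 25 mm to the -x side of the bolt axis, about where the adjustable brass bracket is screwed. The middle of its hold-back notch (13 mm wide, open above) lies up to 10 mm either way along y from here: not measured, feel or look. Its far wall is a stop with rubber buffer, up to 94 mm above the desk, which the raised stem meets (3 N/mm).
- bolt_unit: Steel bolt mounting on the case: base plate, bearing and spring barrel; fixed. Origin on the case top (50 mm above the desk), 16 mm below the bolt axis, level with the handle along the axis while the bolt is thrown. Axes as the case's; the bolt axis runs along y, 66 mm above the desk. Includes rod and handle.
- bolt (a joint): Slide of the rod along the case's +y, m: 0 thrown (in the keeper on the leaf), grows as it is drawn back, up to 0.066. A spring throws it back: about 4 N at 0, 10 N at 0.054 (110 N/m), plus about 1 N friction. The handle should press on notches, land and stop with no more than 16 N; a parked bolt presses with the spring's force.
- handle (a joint): Turn of the handle about the bolt axis, rad: 0 lies level in a notch (the joint's own stop), grows as it is lifted, at most 0.75. The stem clears the land above about 0.46; lift to about 0.6. Light spring and weight press it down (1 to 3 N at the sleeve). Resting on a land it reads 0.2 or more.
- grip (a point): Middle of the handle's red sleeve, 14 mm diameter, 36 mm long, 68 mm from the bolt axis; at the start level with it, 66 mm above the desk, with free space under it. Site z is up and x points to the bolt axis while the handle is level; they turn with the handle; y along the bolt. Grip it from above with the fingers on its two sides along the bolt; the grip may pivot on the sleeve.
- multimeter: Black and orange multimeter, 140 x 70 x 43 mm, lying loose on the desk; bystander. Origin: centre of underside.
- board: Blue circuit board, 50 x 70 x 8 mm, loose; bystander. Origin: centre of underside.
- solder_reel: Blue reel of solder, 46 x 42 x 18 mm, loose; bystander. Origin: centre of underside.

How it is judged (in metres and radians):
On the way, in this order (a step that is already met when the one before it is completed fails the run):
1. the handle is lifted clear of the first notch while the bolt is still thrown (value of joint handle above 0.45 rad and value of joint bolt below 0.012 m), for 0.1 s.
2. the bolt is drawn back with the handle raised (value of joint bolt above 0.026 m and value of joint handle above 0.3 rad), for 0.1 s.
At the end, for the whole second after the job is handed in: The bolt is drawn at least 28 mm and at rest, held by its handle, which lies down in the brass hold-back notch (within 0.15 rad of level), and the gripper has let go (value of joint bolt above 0.028 m and value of joint handle below 0.15 rad and velocity of joint bolt between -0.01 and 0.01 m/s and contact force between the fingers and bolt_unit below 0.1 N); the robot touches nothing.
It fails at once if the handle presses on the notches, the land or the stop with more than 16 N (contact force between bolt_unit and case above 16 N).
It fails at once if the multimeter is pushed more than 20 mm (distance of multimeter from where it was at the start of the episode above 0.02 m).
It fails at once if the blue board is pushed more than 20 mm (distance of board from where it was at the start of the episode above 0.02 m).
It fails at once if the solder reel is pushed more than 20 mm (distance of solder_reel from where it was at the start of the episode above 0.02 m).
It also fails if it takes over 61 s, if anything falls off the work surface, if the arm or the gripper's body presses on something with over 40 N, if the wrist force passes 120 N, or if a joint passes its speed limit or range.

## Working session

There is one attempt and no reset: what is moved stays moved. The work goes in short steps, Python scripts to look and compute and a tool call to move; the robot and the scene stay as the last step left them, time stands still between calls to the robot, and variables do not carry over. Pictures are saved under pics/ and viewed, about 8 in all and at most 12, crops included, and the job is handed in when it is done.

Besides the shell and the picture viewer there is one more tool, called after ">>>" as name(argument=value, ...), one argument or row to a line, values as JSON. jog_arm: Moves the arm, as the interface text tells. Its arguments: {"type":"object","properties":{"xyz":{"type":"array"},"turn":{"type":"array"},"grip":{"type":"array"},"force":{"type":"number"}},"required":["xyz","turn","grip"]}

```bash
mkdir -p pics
cat > h.py <<'E'
import numpy as np, cv2
from cell import ctrl, optics, order
def ray(n,u,v):
    m=optics.camera_model(n);R=cv2.Rodrigues(np.array(m['rvec'],float))[0];t=np.array(m['tvec'],float).ravel()
    d=R.T@np.array([(u-m['cx'])/m['fx'],(v-m['cy'])/m['fy'],1.]);return -R.T@t,d
def onz(n,u,v,z):
    o,d=ray(n,u,v);return o+d*(z-o[2])/d[2]
def proj(n,p):
    m=optics.camera_model(n);K=np.array([[m['fx'],0,m['cx']],[0,m['fy'],m['cy']],[0,0,1.]])
    return cv2.projectPoints(np.array(p,float).reshape(-1,1,3),np.array(m['rvec'],float),np.array(m['tvec'],float),K,None)[0].reshape(-1,2)
def snap(n,f):
    im=optics.capture(n);cv2.imwrite('pics/'+f,im[:,:,::-1]);return im
E
python3 - <<'E'
from h import *
a=snap('top','top0.png');b=snap('side','side0.png')
s=ctrl.get_obs();print({k:np.round(s[k],3) for k in('clock','ee_pos','tcp_rot','ft_force','grip_width')})
for n,im in(('top',a),('side',b)):
    print(n,ray(n,320,200))
    h=cv2.cvtColor(im,cv2.COLOR_RGB2HSV)
    for nm,lo,hi in(('red',(0,150,90),(6,255,255)),('red2',(174,150,90),(180,255,255))):
        c,_=cv2.findContours(cv2.inRange(h,lo,hi),0,2)
        for k in c:
            if cv2.contourArea(k)>15: print(nm,cv2.contourArea(k),cv2.minAreaRect(k))
E
```

```text
{'clock': np.float64(0.1), 'ee_pos': array([ 0.168, -0.601,  0.226]), 'tcp_rot': array([-1.7992e+02,  8.0000e-03,  1.5629e+01]), 'ft_force': array([0.248, 0.089, 0.15 ]), 'grip_width': np.float64(0.092)}
top (array([ 0.38269368, -0.04870106,  1.51256711]), array([ 0.08153206, -0.03052453, -0.99629637]))
red 27.0 ((300.0, 205.00001525878906), (10.590271949768066, 3.530090570449829), 78.69007110595703)
side (array([0.61153899, 1.03177807, 0.88500943]), array([-0.06902051, -0.81542848, -0.57477927]))
red 26.0 ((331.1922912597656, 216.4615478515625), (3.7262070178985596, 10.001924514770508), 78.69007110595703)
red 2004.0 ((130.94119262695312, 67.26470947265625), (56.26826477050781, 44.86909103393555), 75.96376037597656)
```

View pics/top0.png

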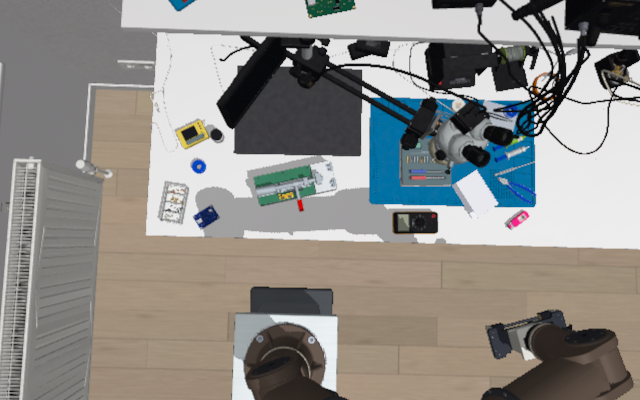

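View pics/side0.png

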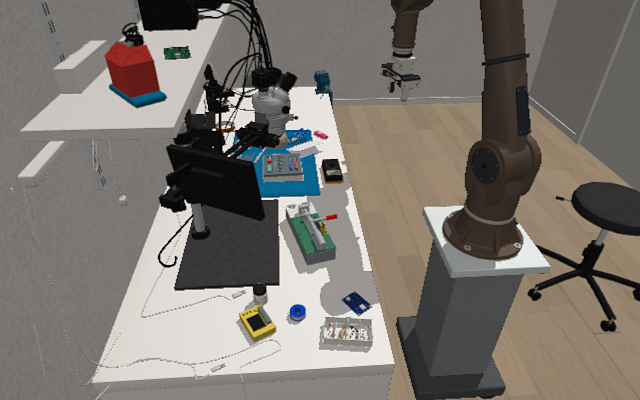

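The top view shows the case at about (290,183) with the red handle at (300,205). The multimeter is well to the right at (415,222). In the side view the handle is at (331,216). I'll enlarge both.

Run:
```python
from h import *
a=cv2.imread('pics/top0.png')[150:225,235:350];b=cv2.imread('pics/side0.png')[190:275,275:350]
A=cv2.resize(a,None,fx=6,fy=6,interpolation=2);B=cv2.resize(b,None,fx=6,fy=6,interpolation=2)
B=cv2.resize(b,(400,453),interpolation=2);A=cv2.resize(a,(690,450),interpolation=2)
cv2.imwrite('pics/ca.png',A);cv2.imwrite('pics/cb.png',cv2.resize(b,(525,595),interpolation=2))
print('sleeve top',onz('top',300,205,.068),'side',onz('side',331.2,216.5,.068))
o1,d1=ray('top',300,205);o2,d2=ray('side',331.2,216.5)
k=np.linalg.lstsq(np.c_[d1,-d2],o2-o1,rcond=None)[0];print(o1+d1*k[0],o2+d2*k[1])
h=cv2.cvtColor(cv2.imread('pics/top0.png'),cv2.COLOR_BGR2HSV)
for nm,lo,hi in(('green',(45,80,40),(85,255,255)),('brass',(15,120,90),(32,255,255)),('red',(0,120,80),(8,255,255)),('red2',(170,120,80),(180,255,255))):
    c,_=cv2.findContours(cv2.inRange(h,lo,hi)[150:225,235:350],0,2,offset=(235,150))
    for q in c:
        if cv2.contourArea(q)>8: r=cv2.minAreaRect(q);print(nm,r,[onz('top',*p,.06)[:2].round(4) for p in cv2.boxPoints(r)])
```

```text
sleeve top [ 0.48398714 -0.03296741  0.068     ] side [ 0.48536661 -0.03571815  0.068     ]
[ 0.48386545 -0.03298631  0.06973551] [ 0.48565348 -0.03329106  0.06985757]
green ((268.5999755859375, 199.1999969482422), (8.026427268981934, 20.391464233398438), 77.47119140625) [array([0.5036, 0.0959]), array([0.5189, 0.036 ]), array([0.4952, 0.0299]), array([0.48  , 0.0897])]
green ((306.5294189453125, 189.11764526367188), (11.156638145446777, 15.522278785705566), 75.96376037597656) [array([ 0.5436, -0.0239]), array([ 0.5565, -0.0695]), array([ 0.5236, -0.0786]), array([ 0.5107, -0.0332])]
green ((282.3573913574219, 176.02517700195312), (11.87533187866211, 56.88573455810547), 79.99201965332031) [array([0.5716, 0.112 ]), array([ 0.6073, -0.0577]), array([ 0.5714, -0.0651]), array([0.536 , 0.1044])]
brass ((285.3378601074219, 195.52703857421875), (5.425166606903076, 14.302711486816406), 80.53767395019531) [array([0.516 , 0.0354]), array([ 0.5245, -0.0072]), array([ 0.5082, -0.0104]), array([0.4998, 0.0322])]
red ((300.0, 205.0), (10.0, 4.0), 90.0) [array([ 0.4996, -0.0263]), array([ 0.5   , -0.0385]), array([ 0.4695, -0.0394]), array([ 0.4692, -0.0273])]
```

View pics/ca.png

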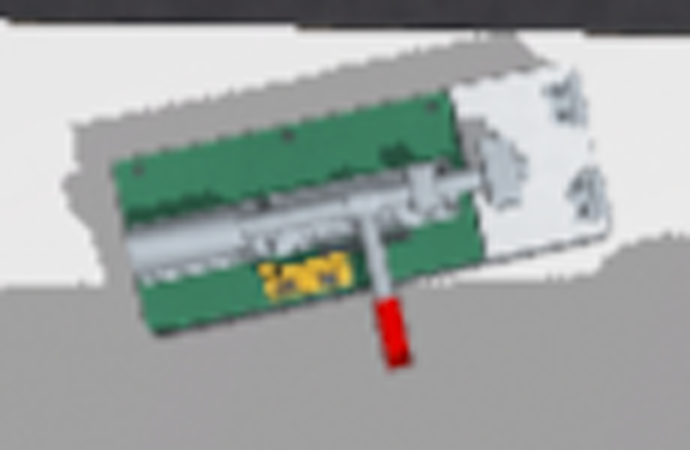

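View pics/cb.png

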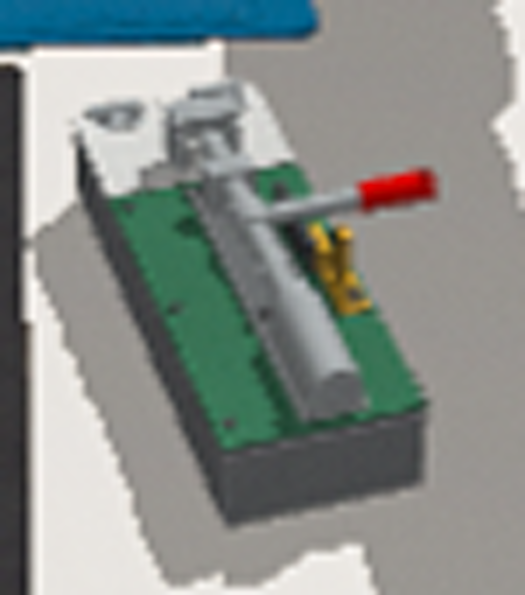

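The crops show the panel edges, with the brass bracket just +y of the stem and the notch between its posts. I'll get the case yaw from those edges and the travel from the start to above the sleeve.

Run:
```python
from h import *
c=lambda x,y:(235+x/6,150+y/6)
s=lambda x,y:(275+x/7,190+y/7)
def yaw(n,a,b):
    A=onz(n,*a,.05);B=onz(n,*b,.05);d=A-B;print(n,A[:2].round(4),B[:2].round(4),'yaw',np.degrees(np.arctan2(-d[0],d[1])))
yaw('top',c(115,165),c(450,90));yaw('top',c(155,335),c(608,235))
yaw('side',s(235,450),s(75,125));yaw('side',s(428,405),s(290,165))
A=onz('top',*c(135,250),.07);B=onz('top',*c(470,180),.07);d=A-B;print('axis',np.degrees(np.arctan2(-d[0],d[1])))
p=np.array([.4847,-.0335]);o=ctrl.get_obs();e=o['ee_pos'];y=np.radians(o['tcp_rot'][2]);d=p-e[:2]
print('units',(d@[np.cos(y),np.sin(y)])/.025,(d@[np.sin(y),-np.cos(y)])/.025)
```

```text
top [0.5656 0.1102] [ 0.6096 -0.0598] yaw 14.501013120732878
top [0.4792 0.0866] [ 0.5372 -0.1428] yaw 14.195114811468091
side [0.5645 0.114 ] [ 0.6268 -0.1151] yaw 15.213980159335625
side [0.4829 0.0916] [ 0.5286 -0.0777] yaw 15.084116883736552
axis 13.609210411379141
units 18.311366982761044 -18.468796868006358
```

>>> jog_arm(
  xyz=[
    [1.1,-1.1,0],
    [2.2,-2.2,0],
    [3.3,-3.3,0],
    [4.4,-4.4,0],
    [5.5,-5.5,0],
  ],
  turn=[
    [0,0,1],
    [0,0,1],
    [0,0,1],
    [0,0,1],
    [0,0,1],
  ],
  grip=[60,60,60,60,60],
  force=25,
)

```text
clock: 0.52
ee_pos: [0.264, -0.4301, 0.2259]
tcp_rot: [-179.9, 0.0, 14.6]
ft_force: [0.3, 0.3, 0.0]
grip_width: 0.0636
```

>>> jog_arm(
  xyz=[
    [1.1,-1.15,0],
    [2.2,-2.3,0],
    [3.3,-3.45,0],
    [4.4,-4.6,0],
    [5.5,-5.75,0],
  ],
  turn=[
    [0,0,0],
    [0,0,0],
    [0,0,0],
    [0,0,0],
    [0,0,0],
  ],
  grip=[60,60,60,60,60],
)

```text
clock: 0.93
ee_pos: [0.361, -0.2544, 0.2261]
tcp_rot: [-179.9, 0.0, 14.6]
ft_force: [1.1, -0.2, 0.2]
grip_width: 0.06
```

>>> jog_arm(
  xyz=[
    [1.1,-1.15,0],
    [2.2,-2.3,0],
    [3.3,-3.45,0],
    [4.4,-4.6,0],
    [5.5,-5.75,0],
  ],
  turn=[
    [0,0,0],
    [0,0,0],
    [0,0,0],
    [0,0,0],
    [0,0,0],
  ],
  grip=[60,60,60,60,60],
)

```text
clock: 1.35
ee_pos: [0.4581, -0.0789, 0.2262]
tcp_rot: [-179.9, 0.0, 14.6]
ft_force: [0.6, -0.4, 0.4]
grip_width: 0.0598
```

>>> jog_arm(
  xyz=[
    [0.8,-0.8,0.4],
    [1.49,-1.49,1.4],
    [1.49,-1.49,2.5],
    [1.49,-1.49,3.4],
    [1.49,-1.49,3.4],
  ],
  turn=[
    [0,0,0],
    [0,0,0],
    [0,0,0],
    [0,0,0],
    [0,0,0],
  ],
  grip=[60,60,60,60,60],
)

```text
clock: 1.77
ee_pos: [0.4818, -0.0329, 0.1373]
tcp_rot: [-179.8, 0.4, 14.7]
ft_force: [-0.4, 0.1, -1.0]
grip_width: 0.06
```

Run:
```python
from h import *
a=snap('top','top1.png');b=snap('side','side1.png')
B=cv2.resize(b[150:260,270:390,::-1],(600,550),interpolation=2)
cv2.imwrite('pics/c1.png',B);o=ctrl.get_obs();print(o['ee_pos'],o['tcp_rot'])
print(proj('side',[[.4847,-.0335,.066]]), proj('side',o['ee_pos']))
```

```text
[ 0.48408199 -0.03333989  0.14107377] [-1.79863957e+02  1.59005502e-01  1.45967498e+01]
[[331.46508674 217.43110826]] [[332.32934376 197.71347652]]
```

View pics/c1.png

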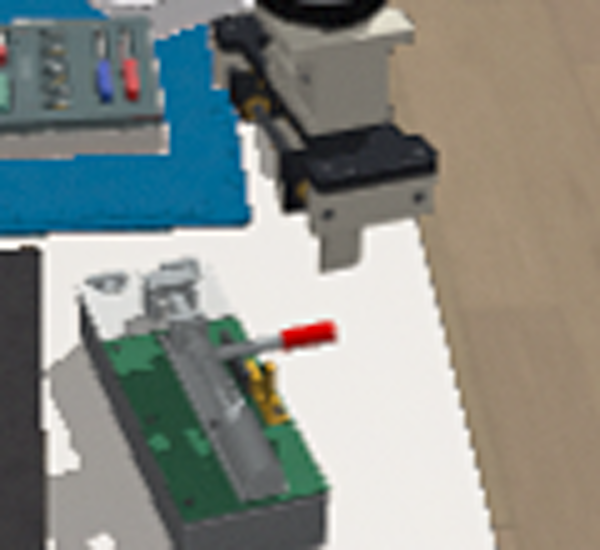

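In this close view the open fingers hang straight above the red sleeve, which is at crop (308,335). Next I descend and close.

>>> jog_arm(
  xyz=[
    [0.02,0,1.0],
    [0.02,0,2.0],
    [0.02,0,3.0],
    [0.02,0,3.76],
    [0.02,0,3.76],
  ],
  turn=[
    [0,0,0],
    [0,0,0],
    [0,0,0],
    [0,0,0],
    [0,0,0],
  ],
  grip=[60,60,60,60,60],
)

```text
clock: 2.28
ee_pos: [0.4834, -0.0337, 0.0458]
tcp_rot: [-179.8, 0.3, 14.5]
ft_force: [-0.7, 1.1, 0.2]
grip_width: 0.0599
```

>>> jog_arm(
  xyz=[
    [0,0,0],
    [0,0,0],
    [0,0,0],
    [0,0,0],
    [0,0,0],
  ],
  turn=[
    [0,0,0],
    [0,0,0],
    [0,0,0],
    [0,0,0],
    [0,0,0],
  ],
  grip=[30,20,20,18,18],
)

```text
clock: 2.7
ee_pos: [0.4841, -0.0338, 0.0469]
tcp_rot: [-179.9, 0.2, 14.5]
ft_force: [0.4, 0.1, 0.8]
grip_width: 0.0315
```

>>> jog_arm(
  xyz=[
    [0,0,0],
    [0,0,0],
    [0,0,0],
    [0,0,0],
    [0,0,0],
  ],
  turn=[
    [0,0,0],
    [0,0,0],
    [0,0,0],
    [0,0,0],
    [0,0,0],
  ],
  grip=[18,18,16,12,10],
  force=8,
)

```text
clock: 3.12
ee_pos: [0.4841, -0.0335, 0.0469]
tcp_rot: [-179.9, 0.2, 14.5]
ft_force: [0.1, 0.6, 1.3]
grip_width: 0.0132
```

>>> jog_arm(
  xyz=[
    [0,0,0],
    [0,0,0],
    [0,0,0],
    [0,0,0],
    [0,0,0],
  ],
  turn=[
    [0,0,0],
    [0,0,0],
    [0,0,0],
    [0,0,0],
    [0,0,0],
  ],
  grip=[8,8,8,8,8],
  force=8,
)

```text
clock: 3.53
ee_pos: [0.4841, -0.0334, 0.0469]
tcp_rot: [-179.9, 0.2, 14.5]
ft_force: [-0.9, 0.5, 0.3]
grip_width: 0.0135
```

>>> jog_arm(
  xyz=[
    [0,0,0],
    [0.01,0,-0.2],
    [0.03,0,-0.41],
    [0.07,0,-0.6],
    [0.12,0,-0.8],
  ],
  turn=[
    [0,0,0],
    [0,0,0],
    [0,0,0],
    [0,0,0],
    [0,0,0],
  ],
  grip=[8,8,8,8,8],
  force=20,
)

```text
clock: 3.95
ee_pos: [0.4866, -0.0328, 0.0672]
tcp_rot: [-179.9, 0.3, 14.5]
ft_force: [0.3, 0.3, -4.2]
grip_width: 0.0135
```

>>> jog_arm(
  xyz=[
    [0.06,0,-0.2],
    [0.14,0,-0.38],
    [0.26,0,-0.57],
    [0.4,0,-0.77],
    [0.4,0,-0.77],
  ],
  turn=[
    [0,0,0],
    [0,0,0],
    [0,0,0],
    [0,0,0],
    [0,0,0],
  ],
  grip=[8,8,8,8,8],
)

```text
clock: 4.37
ee_pos: [0.4957, -0.0306, 0.087]
tcp_rot: [-179.9, 0.4, 14.5]
ft_force: [-5.1, -0.9, -1.0]
grip_width: 0.0135
```

Run:
```python
from h import *
b=snap('side','side2.png')
B=cv2.resize(b[150:260,270:390,::-1],(600,550),interpolation=2)
cv2.imwrite('pics/c2.png',B);o=ctrl.get_obs();print(o['ee_pos'],o['tcp_rot'],o['ft_force'])
```

```text
[ 0.49550489 -0.03061571  0.08668817] [-179.85625194    0.37385202   14.51872988] [-5.45318929 -1.26598678 -0.75160185]
```

View pics/c2.png

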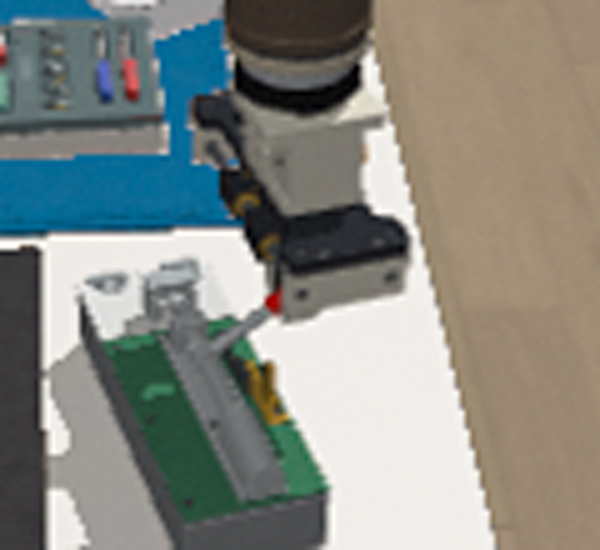

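The handle is raised to about 0.6 rad and held in the fingers, with the stem clear above the brass. Next I draw the bolt.

>>> jog_arm(
  xyz=[
    [-0.04,-0.15,0],
    [-0.04,-0.4,0],
    [-0.04,-0.65,0],
    [-0.04,-0.9,0],
    [-0.04,-1.1,0],
  ],
  turn=[
    [0,0,0],
    [0,0,0],
    [0,0,0],
    [0,0,0],
    [0,0,0],
  ],
  grip=[8,8,8,8,8],
)

```text
clock: 4.83
ee_pos: [0.4893, -0.0054, 0.0872]
tcp_rot: [-180.0, 0.2, 14.4]
ft_force: [4.9, -8.4, -6.6]
grip_width: 0.0137
```

>>> jog_arm(
  xyz=[
    [0,0,0],
    [0,-0.04,0],
    [0,-0.08,0],
    [0,-0.12,0],
    [0,-0.12,0],
  ],
  turn=[
    [0,0,0],
    [0,0,0],
    [0,0,0],
    [0,0,0],
    [0,0,0],
  ],
  grip=[8,8,8,8,8],
)

```text
clock: 5.25
ee_pos: [0.4892, -0.0043, 0.0873]
tcp_rot: [179.9, 0.2, 14.3]
ft_force: [0.7, -6.5, -5.0]
grip_width: 0.013
```

```bash
cat > st.py <<'E'
from h import *
o=ctrl.get_obs();y=np.radians(14.6);R=np.array([[np.cos(y),np.sin(y),0],[-np.sin(y),np.cos(y),0],[0,0,1]])
print(o['clock'],'pos case mm',(1000*R@(o['ee_pos']-[.4841,-.0334,.0469])).round(2),'F case',(R@o['ft_force']).round(2),o['grip_width'])
E
python3 st.py
```

```text
5.25 pos case mm [12.24 26.88 40.44] F case [-0.94 -6.48 -5.04] 0.012956604501266848
```

>>> jog_arm(
  xyz=[
    [0,-0.13,0],
    [0,-0.16,0],
    [0,-0.2,0],
    [0,-0.24,0],
    [0,-0.28,0],
  ],
  turn=[
    [0,0,0],
    [0,0,0],
    [0,0,0],
    [0,0,0],
    [0,0,0],
  ],
  grip=[8,8,8,8,8],
)

```text
clock: 5.67
ee_pos: [0.4881, 0.0004, 0.0874]
tcp_rot: [179.8, 0.2, 14.2]
ft_force: [1.5, -8.2, -4.4]
grip_width: 0.0134
```

```bash
python3 st.py
```

```text
5.6667 pos case mm [12.36 31.69 40.53] F case [-0.57 -8.3  -4.41] 0.013354469243047255
```

>>> jog_arm(
  xyz=[
    [0,-0.11,0],
    [0,-0.13,0],
    [0,-0.16,0],
    [0,-0.19,0],
    [0,-0.22,0],
  ],
  turn=[
    [0,0,0],
    [0,0,0],
    [0,0,0],
    [0,0,0],
    [0,0,0],
  ],
  grip=[8,8,8,8,8],
)

```text
clock: 6.08
ee_pos: [0.4874, 0.0035, 0.0875]
tcp_rot: [179.6, 0.2, 14.1]
ft_force: [1.5, -9.2, -5.1]
grip_width: 0.0134
```

```bash
python3 st.py
```

```text
6.0833 pos case mm [12.5  34.9  40.64] F case [-0.92 -9.3  -5.1 ] 0.013438125684211795
```

>>> jog_arm(
  xyz=[
    [0,-0.11,0],
    [0,-0.13,0],
    [0,-0.15,0],
    [0,-0.18,0],
    [0,-0.2,0],
  ],
  turn=[
    [0,0,0],
    [0,0,0],
    [0,0,0],
    [0,0,0],
    [0,0,0],
  ],
  grip=[8,8,8,8,8],
)

```text
clock: 6.5
ee_pos: [0.4868, 0.0061, 0.0876]
tcp_rot: [179.5, 0.2, 14.0]
ft_force: [1.1, -9.2, -4.3]
grip_width: 0.0133
```

```bash
python3 st.py
```

```text
6.5 pos case mm [12.53 37.54 40.7 ] F case [-1.23 -9.19 -4.3 ] 0.01333320406095002
```

>>> jog_arm(
  xyz=[
    [0,-0.11,0],
    [0,-0.13,0],
    [0,-0.15,0],
    [0,-0.18,0],
    [0,-0.2,0],
  ],
  turn=[
    [0.5,0,0],
    [0.5,0,0],
    [0.5,0,0],
    [0.5,0,0],
    [0.5,0,0],
  ],
  grip=[8,8,8,8,8],
)

```text
clock: 6.92
ee_pos: [0.4862, 0.0086, 0.0876]
tcp_rot: [179.8, 0.2, 13.9]
ft_force: [1.3, -9.7, -5.3]
grip_width: 0.0134
```

```bash
python3 st.py
```

```text
6.9167 pos case mm [12.59 40.15 40.71] F case [-1.15 -9.71 -5.32] 0.01338538401943053
```

>>> jog_arm(
  xyz=[
    [0,-0.11,0],
    [0,-0.13,0],
    [0,-0.15,0],
    [0,-0.18,0],
    [0,-0.2,0],
  ],
  turn=[
    [0,0,0],
    [0,0,0],
    [0,0,0],
    [0,0,0],
    [0,0,0],
  ],
  grip=[8,8,8,8,8],
)

```text
clock: 7.33
ee_pos: [0.4856, 0.011, 0.0877]
tcp_rot: [179.7, 0.2, 13.8]
ft_force: [1.3, -9.6, -5.2]
grip_width: 0.0134
```

```bash
python3 st.py
```

```text
7.3333 pos case mm [12.62 42.64 40.76] F case [-1.2  -9.56 -5.18] 0.013416481614528974
```

>>> jog_arm(
  xyz=[
    [0,-0.11,0],
    [0,-0.13,0],
    [0,-0.15,0],
    [0,-0.18,0],
    [0,-0.2,0],
  ],
  turn=[
    [0.3,0,-0.8],
    [0.3,0,-0.8],
    [0.3,0,-0.8],
    [0.3,0,-0.8],
    [0.3,0,-0.8],
  ],
  grip=[8,8,8,8,8],
)

```text
clock: 7.75
ee_pos: [0.4853, 0.0121, 0.0877]
tcp_rot: [179.7, 0.2, 14.4]
ft_force: [3.4, -15.3, -6.0]
grip_width: 0.0133
```

```bash
python3 st.py
```

```text
7.75 pos case mm [12.68 43.73 40.85] F case [ -0.52 -15.64  -6.01] 0.013339269598459899
```

>>> jog_arm(
  xyz=[
    [0,-0.11,0],
    [0,-0.13,0],
    [0,-0.15,0],
    [0,-0.17,0],
    [0,-0.19,0],
  ],
  turn=[
    [0.2,0,-0.3],
    [0.2,0,-0.3],
    [0.2,0,-0.3],
    [0.2,0,-0.3],
    [0.2,0,-0.3],
  ],
  grip=[8,8,8,8,8],
)

```text
clock: 8.17
ee_pos: [0.4853, 0.0122, 0.0878]
tcp_rot: [179.7, 0.2, 14.4]
ft_force: [3.9, -17.2, -5.9]
grip_width: 0.0138
```

```bash
python3 st.py
```

```text
8.1667 pos case mm [12.65 43.86 40.89] F case [ -0.58 -17.65  -5.87] 0.013785091554854453
```

The force stepped from 9.6 to 17.6 N at about 43 mm of travel, so the stem is at the rubber stop. I'll back off to about 41.2 mm.

>>> jog_arm(
  xyz=[
    [0,-0.06,0],
    [0,-0.02,0],
    [0,0.01,0],
    [0,0.01,0],
    [0,0.01,0],
  ],
  turn=[
    [0,0,0],
    [0,0,0],
    [0,0,0],
    [0,0,0],
    [0,0,0],
  ],
  grip=[8,8,8,8,8],
)

```text
clock: 8.58
ee_pos: [0.486, 0.0097, 0.0879]
tcp_rot: [179.5, 0.2, 14.3]
ft_force: [1.2, -8.6, -4.6]
grip_width: 0.0129
```

```bash
python3 st.py
```

```text
8.5833 pos case mm [12.72 41.25 40.98] F case [-1.01 -8.66 -4.64] 0.01286769592142445
```

>>> jog_arm(
  xyz=[
    [-0.07,-0.09,0.08],
    [-0.13,-0.1,0.19],
    [-0.19,-0.1,0.3],
    [-0.24,-0.1,0.42],
    [-0.29,-0.1,0.53],
  ],
  turn=[
    [0.3,0,0],
    [0.3,0,0],
    [0.3,0,0],
    [0.3,0,0],
    [0.3,0,0],
  ],
  grip=[8,8,8,8,8],
)

```text
clock: 9.0
ee_pos: [0.4799, 0.0082, 0.0753]
tcp_rot: [179.7, 0.0, 14.2]
ft_force: [2.2, -8.0, 0.8]
grip_width: 0.0134
```

```bash
python3 st.py
```

```text
9.0 pos case mm [ 6.46 41.29 28.41] F case [ 0.1  -8.29  0.84] 0.013375523897547708
```

>>> jog_arm(
  xyz=[
    [-0.04,-0.09,0.06],
    [-0.08,-0.1,0.16],
    [-0.11,-0.1,0.26],
    [-0.14,-0.1,0.36],
    [-0.17,-0.1,0.44],
  ],
  turn=[
    [0.2,0,-0.3],
    [0.2,0,-0.3],
    [0.2,0,-0.3],
    [0.2,0,-0.3],
    [0.2,0,-0.3],
  ],
  grip=[8,8,8,8,8],
)

```text
clock: 9.42
ee_pos: [0.477, 0.0075, 0.065]
tcp_rot: [179.7, -0.1, 14.4]
ft_force: [1.8, -9.0, 0.1]
grip_width: 0.0132
```

```bash
python3 st.py
```

```text
9.4167 pos case mm [ 3.42 41.35 18.06] F case [-0.51 -9.22  0.11] 0.01316129829834926
```

>>> jog_arm(
  xyz=[
    [-0.04,-0.09,0.06],
    [-0.06,-0.1,0.14],
    [-0.08,-0.1,0.22],
    [-0.1,-0.1,0.3],
    [-0.12,-0.1,0.38],
  ],
  turn=[
    [0.2,0,0],
    [0.2,0,0],
    [0.2,0,0],
    [0.2,0,0],
    [0.2,0,0],
  ],
  grip=[8,8,8,8,8],
)

```text
clock: 9.83
ee_pos: [0.4757, 0.0072, 0.0563]
tcp_rot: [179.8, -0.3, 14.3]
ft_force: [3.3, -9.3, 1.6]
grip_width: 0.0136
```

```bash
python3 st.py
```

```text
9.8333 pos case mm [ 2.07 41.41  9.4 ] F case [ 0.85 -9.88  1.59] 0.013610897704866202
```

>>> jog_arm(
  xyz=[
    [-0.02,-0.09,0.06],
    [-0.04,-0.1,0.14],
    [-0.05,-0.1,0.22],
    [-0.06,-0.1,0.3],
    [-0.06,-0.1,0.35],
  ],
  turn=[
    [0.2,0,0],
    [0.2,0,0],
    [0.2,0,0],
    [0.2,0,0],
    [0.2,0,0],
  ],
  grip=[8,8,8,8,8],
)

```text
clock: 10.25
ee_pos: [0.4756, 0.0072, 0.0486]
tcp_rot: [179.8, -0.4, 14.1]
ft_force: [-1.6, -10.7, 14.2]
grip_width: 0.0136
```

```bash
python3 st.py
```

```text
10.25 pos case mm [ 2.02 41.44  1.71] F case [-4.25 -9.95 14.19] 0.01361268293489762
```

>>> jog_arm(
  xyz=[
    [0,-0.08,0],
    [0,-0.05,0],
    [0,-0.02,0],
    [0,0.01,0],
    [0,0.03,0],
  ],
  turn=[
    [0,0,0],
    [0,0,0],
    [0,0,0],
    [0,0,0],
    [0,0,0],
  ],
  grip=[8,8,8,8,8],
)

```text
clock: 10.67
ee_pos: [0.4761, 0.0056, 0.0493]
tcp_rot: [179.7, -0.4, 14.1]
ft_force: [-5.3, -3.3, 6.6]
grip_width: 0.0133
```

```bash
python3 st.py
```

```text
10.6667 pos case mm [ 2.07 39.73  2.42] F case [-5.97 -1.83  6.61] 0.013282071893416457
```

The bolt now rests on the near notch wall, with only 1.8 N on the tool. I'll open the fingers, then look.

>>> jog_arm(
  xyz=[
    [0,0,0],
    [0,0,0],
    [0,0,0],
    [0,0,0],
    [0,0,0],
  ],
  turn=[
    [0,0,0],
    [0,0,0],
    [0,0,0],
    [0,0,0],
    [0,0,0],
  ],
  grip=[16,20,30,40,50],
)

```text
clock: 11.08
ee_pos: [0.4764, 0.0059, 0.0494]
tcp_rot: [179.7, -0.5, 14.1]
ft_force: [-0.9, -0.1, -0.1]
grip_width: 0.0354
```

>>> jog_arm(
  xyz=[
    [0,0,0],
    [0,0,0],
    [0,0,0],
    [0,0,0],
    [0,0,0],
  ],
  turn=[
    [0,0,0],
    [0,0,0],
    [0,0,0],
    [0,0,0],
    [0,0,0],
  ],
  grip=[50,50,50,50,50],
)

```text
clock: 11.5
ee_pos: [0.4764, 0.0059, 0.0494]
tcp_rot: [179.7, -0.5, 14.1]
ft_force: [0.3, -0.7, -0.8]
grip_width: 0.0497
```

>>> jog_arm(
  xyz=[
    [0,0,-0.8],
    [0,0,-1.8],
    [0,0,-2.9],
    [-0.3,0,-4.0],
    [-0.8,0,-5.2],
  ],
  turn=[
    [0,0,0],
    [0,0,0],
    [0,0,0],
    [0,0,0],
    [0,0,0],
  ],
  grip=[50,50,50,50,50],
)

```text
clock: 11.92
ee_pos: [0.456, 0.0017, 0.1802]
tcp_rot: [179.8, -0.5, 14.1]
ft_force: [0.8, -0.1, 0.4]
grip_width: 0.0501
```

>>> jog_arm(
  xyz=[
    [-0.5,0,-0.3],
    [-0.8,0,-0.5],
    [-0.8,0,-0.5],
    [-0.8,0,-0.5],
    [-0.8,0,-0.5],
  ],
  turn=[
    [0,0,0],
    [0,0,0],
    [0,0,0],
    [0,0,0],
    [0,0,0],
  ],
  grip=[50,50,50,50,50],
)

```text
clock: 12.33
ee_pos: [0.4365, -0.0032, 0.1917]
tcp_rot: [179.8, -0.4, 14.1]
ft_force: [0.3, 0.4, -0.2]
grip_width: 0.0498
```

```bash
python3 st.py
python3 - <<'E'
from h import *
b=snap('side','side3.png');a=snap('top','top3.png')
B=cv2.resize(b[190:275,275:350,::-1],(450,510),interpolation=2)
cv2.imwrite('pics/c3.png',B)
h=cv2.cvtColor(b,cv2.COLOR_RGB2HSV);m=cv2.inRange(h,(0,150,90),(6,255,255));m[:150]=0
for q in cv2.findContours(m,0,2)[0]:
    if cv2.contourArea(q)>8: print(cv2.minAreaRect(q))
p=np.array([.4847,-.0335,.066]);y=np.radians(14.6)
print('expected sleeve px at 39.7mm level',proj('side',p+.0397*np.array([-np.sin(y),np.cos(y),0])))
E
```

```text
12.3333 pos case mm [-38.45  41.27 144.76] F case [ 0.41  0.35 -0.19] 0.04980952270190615
((335.23077392578125, 224.1538543701172), (3.1378581523895264, 10.198039054870605), 78.69007110595703)
expected sleeve px at 39.7mm level [[335.96254336 224.93921852]]
```

View pics/c3.png

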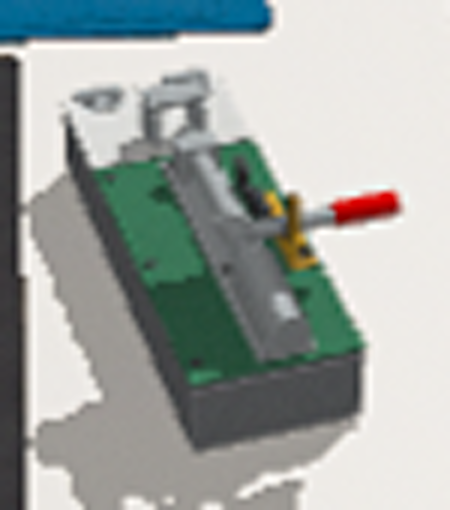

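The final crop shows the stem lying down in the brass notch, with the keeper empty. The sleeve is at (335.2,224.2). Its tilt and its offset from prediction match the level start pose, so it lies level about 40 mm back. I'm handing in.

```bash
python3 -c "
from h import *
print(order.hand_in())"
```

```text
the job is handed in; nothing more can be done
None
```

The bolt is drawn back and parked in the brass hold-back notch, and I've handed the job in; the hand-in gave no verdict.

- **Lift and draw:** I gripped the red sleeve from above, lifted the handle to about 0.6 rad and drew the bolt in small steps. It met the rubber stop at about 43 mm.
- **Forces:** The tool pulled up to 17.6 N at the stop, about 8 N of which I estimate was on the stop itself. While seating the handle, the downward push peaked at 14 N, fairly near the 16 N limit. I eased off at once.
- **Parking:** I backed off to about 41 mm, lowered the handle and let the bolt settle at about 40 mm against the near notch wall. Then I opened the fingers and moved away.
- **Last checks:** The final picture shows the bolt out of its keeper and the stem down in the brass notch. The sleeve has the same tilt as at the start, and it is within about 1 pixel of where a level handle at 39.7 mm should appear. The wrist force was near zero and the arm was clear.
- **Not checked:** I did not measure the multimeter, board or reel at the end, but the arm never worked near them. No check disagreed.

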